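# Raise the tube incubator by four clicks

## Task

Warm the tube incubator up by four steps: push the red fin of its dial round clockwise (seen from above) with a fingertip, exactly four clicks on from where it stands, and then, with the dial there, press the green button right down to set it and let it come up again. Push gently from one side, without pinching the fin between the fingers, never press the button while the dial stands on any other click, and leave the bottles, clip, pen and slide carton standing about the incubator where they are.

Things in the scene. Friction and masses are not known exactly. Their poses are not given: they have to be found in the camera images.
- incubator: Fixed white tube incubator, 190 mm deep (x) by 250 mm wide (y), grey deck at 57 mm. Origin: centre of its underside, on the table; x points to its back, y to its left, z up. An aluminium block with five holes (40 by 200 mm, top at 70 mm, no tubes in it) lies along the back of the deck. White marks on the deck round the dial show its ten click positions.
- dial_axis (a point): Point on the dial's upright axis at the top face of its disc, 73 mm above the table; incubator frame (-25, 45, 73) mm. The black disc is 100 mm across, 14 mm thick; on it stand a hub 26 mm across and 24 mm high, and the fin.
- fin_tip (a point): Outer end of the dial's red fin, at its top, 95 mm above the table, 49 mm from the dial axis. The fin runs straight out from the hub (12 to 49 mm from the axis), is 12 mm thick and 22 mm high above the disc (73 to 95 mm above the table), with a white line along its middle; for clockwise turning push the face that trails. It is the pointer of the dial. Turns with the dial.
- dial (a joint): Angle of the dial, rad, clockwise from above; 0 at the first click (fin 84 deg left of the incubator's x axis), a click every 0.4189 rad (24 deg), ten clicks, end stops just beyond. Starts at rest on one of the first four. Leaving a click takes 3 to 5 N at the middle of the fin; just past halfway the dial jumps by itself to the next, ahead of the finger.
- set_button (a joint): Travel of the button in m: 0 up, 0.006 fully down, which takes 5 N; it springs back.
- set_button_top (a point): Middle of the top of the round green button, 34 mm across, 79 mm above the table, in a black collar 50 mm across; pressed straight down. On the deck's right half, 120 mm to the right of the dial axis.
- reagent_a: Small dropper bottle with a blue cap, 33 x 33 x 68 mm, standing loose beside the incubator. Origin: centre of its underside. Bystander.
- reagent_b: Small dropper bottle with a red cap, 33 x 33 x 62 mm, standing loose beside the incubator. Origin: centre of its underside. Bystander.
- binder_clip: Pink binder clip, 32 x 32 x 32 mm, loose beside the incubator. Bystander.
- marker_pen: Red and white marker pen, 135 mm long, 16 mm thick, lying loose on the table. Bystander.
- slide_box: Blue-lidded carton of glass slides, 62 x 84 x 32 mm, loose to the right of the incubator. Bystander.

How it is judged:
By the outcome, as a careful person would: the job done as asked, in the order asked, and still so for the second after the job is handed in, with the robot touching nothing.
It also fails if it takes over 58 s, if anything falls off the work surface, if the arm or the gripper's body presses on something with over 40 N, if the wrist force passes 120 N, or if a joint passes its speed limit or range.

## Robot

A 7-joint arm with a two-finger parallel gripper is mounted at the origin on a cart in front of the work surface, level with it; the furniture and walls round the work are solid. World frame = base frame: x ahead of the robot, y to its left, z up, the work surface at z = 0. Lengths are in mm, angles in rad, forces in N, time in s.
With the tool pointing down it reaches from about 400 to 875 mm from the base axis. Payload 6.5 kg.
Tool frame: the origin (TCP) lies between the finger pads; the fingertips stand 11 mm ahead of it and the grasp point (between the pads) lies 8 mm behind it; z points along the fingers, y is the line along which they close (so a half turn about z gives the same grasp; the last joint's range is limited). The gripper opens to 85 mm and grips with 20 to 120 N. Pads are 22 mm wide; open, the fingers measure 114 mm over their backs; the gripper's body (76 mm by 85 mm) begins 54 mm behind the grasp point. The pads swing forward as they close: fully open they stand 13 mm farther back than shut.
Start: joints at [1.276, 0.536, -0.004, 1.538, 0.003, 1.067, -0.071], TCP at [147.422, -633.054, 242.29] pointing down, gripper open.
Joint ranges: [-2.7, 2.7], [-0.37, 2.16], [-1.27, 1.26], [0.24, 2.4], [-1.31, 4.45], [0.19, 1.91], [-2.76, 2.76]. Speed limits (rad/s): [2.39, 2.39, 3.14, 3.14, 3.14, 3.14, 3.14].

## Interface

Orientations are given as a rotation vector (axis times angle).
In Python, from bench import bot gives the robot as it stands.
- The arm moves only by the tool move_arm, never from a script. Its argument "motion" is a list of rows, each an object with "xyz": the shift along the tool's x, y, z in m, a list of three; "delta_rot": the turn, a rotation vector about the tool's x, y, z in degrees, a list of three; "hand": the finger opening in m, from 0 to 0.0854. A call has 1 to 12 rows; each row is the pose to reach, as a shift and turn from the pose commanded when the call began, along the tool's axes at that moment; what a row does not reach only later rows make up. A row lasts 1/8 s, in which the tool goes at most 62.5 mm and 10.7 degrees, less where a joint would pass 70% of its speed; a pose out of reach is approached as far as the arm can. A call with a gripper value outside its range is refused whole. The fingers move at their own pace and stop on an object; "squeeze" is the grip in N (left out, the last holds). Time passes only in rows, so rows that repeat a pose let the fingers close. It gives the time, the measured TCP pose, the force, the opening and the grip force at its end, in the units of the state.
- bot.state(): the state, without advancing time (a new reading comes with each control period).
- bot.snapshot(name): name is "scene" or "top"; returns a dict with "frame" (480x640x3 uint8, blue, green, red), "intrinsics" (3x3 intrinsics, pixels), "k1" (the pictures are not rectified: a ray, as slopes to the right and down, at radius r is drawn at 1 + k1 r^2 times it, then the intrinsics apply), "position" and "orientation" of the camera in the world. Camera axes: x right, y down, z forward; pixel columns grow to the right and rows downward; lengths in mm; the calibration is good to about 2 mm. A picture is of the moment at which its call begins. There is no depth.
- bot.job_done(): hands the job in; it is judged then, once.
Trained networks look in the newest picture that a camera, given by its name, has taken for a name from the list of things; names that differ only in an ending like _2 or _b are one class to them, and where a whole thing is asked for, a point or a joint stands for the part that bears it (a point fixed in the world has none). Each returns a list of dicts, best first, with "p" (0 to 1); they miss things now and then, are a little off and sometimes report something else, mostly with a low value. They report only what shows in the picture. A call takes as long as a camera call.
- bot.spot_in(query, camera): "location" ([row, column] in pixels, amid what is visible of it).
- bot.pinpoint(query, camera): "location" ([row, column] in pixels: a listed point, or the origin of a listed thing).
The state is a dict: "time_s": time; "joint_pos": joint angles; "joint_velocities": joint speeds; "joint_efforts": joint torques, N m; "ee_pos": TCP position; "ee_rot": TCP orientation; "contact_force": force on the tool from outside, world axes, zero at the start; "moment": the same for the moment, N m; "finger_gap": finger opening in mm; "finger_force": force on a finger pad.
Only numpy, scipy, OpenCV 4.12 (cv2) and the standard library are available. Lean on these libraries where they do the work, as an engineer would, in place of code of your own. Each camera call takes 0.05 s, during which the arm holds its last target. There are 200 camera calls.

## Working session

There is one attempt and no reset: what is moved stays moved. The work goes in short steps, Python scripts to look and compute and a tool call to move; the robot and the scene stay as the last step left them, time stands still between calls to the robot, and variables do not carry over. Pictures are saved under pics/ and viewed, at most 10 in all, crops included, and the job is handed in when it is done.

Besides the shell and the picture viewer there is one more tool, called after ">>>" as a command line: name --argument value ..., lists and objects as JSON in quotes. move_arm: Moves the arm, as the interface text tells. Its arguments: {"type":"object","properties":{"motion":{"type":"array","items":{"type":"object","properties":{"xyz":{"type":"array","items":{"type":"number"}},"delta_rot":{"type":"array","items":{"type":"number"}},"hand":{"type":"number"}}}},"squeeze":{"type":"number"}},"required":["motion"]}

```bash
mkdir -p pics; cat > h.py <<'E'
import numpy as np, cv2
from scipy.spatial.transform import Rotation as R
from bench import bot
def cam(s):
    o=np.array(s["orientation"],float)
    M=R.from_rotvec(o).as_matrix() if o.shape==(3,) else (o if o.shape==(3,3) else R.from_quat(o).as_matrix())
    return np.array(s["intrinsics"],float),float(s["k1"]),np.array(s["position"],float),M
def pix2w(s,rc,z):
    K,k1,p,M=cam(s)
    u=(rc[1]-K[0,2])/K[0,0]; v=(rc[0]-K[1,2])/K[1,1]
    a,b=u,v
    for _ in range(20):
        f=1+k1*(a*a+b*b); a,b=u/f,v/f
    d=M@np.array([a,b,1.]); return p+d*(z-p[2])/d[2]
def w2pix(s,P):
    K,k1,p,M=cam(s); q=M.T@(np.array(P,float)-p); a,b=q[0]/q[2],q[1]/q[2]; f=1+k1*(a*a+b*b)
    return np.array([K[1,1]*b*f+K[1,2],K[0,0]*a*f+K[0,2]])
E
python3 - <<'E'
from h import *
for n in("top","scene"):
    s=bot.snapshot(n); cv2.imwrite(f"pics/{n}0.png",s["frame"]); print(n,s["position"],s["orientation"],s["k1"])
    for q,z in(("dial_axis",73),("fin_tip",95),("set_button_top",79),("incubator",0)):
        for d in bot.pinpoint(q,n)[:2]: print(q,d["p"],np.round(d["location"]),np.round(pix2w(s,d["location"],z),1))
st=bot.state(); print(st["ee_pos"],st["ee_rot"],st["finger_gap"],st["time_s"])
print(R.from_rotvec(st["ee_rot"]).as_matrix().round(3))
E
```

```text
top [ 428.67071273  -12.21246708 1058.85886404] [-2.20274576  2.17182377 -0.06950675] -0.1198966301702668
dial_axis 0.88 [218. 224.] [521.1 154.1  73. ]
set_button_top 0.7 [195. 160.] [562.2 274.5  79. ]
set_button_top 0.64 [219. 290.] [520.5  29.6  79. ]
incubator 0.93 [210. 252.] [544.5 110.6   0. ]
scene [-561.55104083  565.69757506  614.7386609 ] [-1.15709528  1.939184   -1.27169249] -0.017672539265434283
dial_axis 0.69 [243. 240.] [540.2 138.2  73. ]
dial_axis 0.68 [301. 188.] [344.4 321.8  73. ]
fin_tip 0.23 [246. 243.] [481.1 154.9  95. ]
set_button_top 0.71 [283. 174.] [413.5 328.7  79. ]
set_button_top 0.5 [236. 285.] [516.7  35.   79. ]
incubator 0.96 [268. 252.] [547.2 108.    0. ]
[ 147.42917125 -633.02598523  242.26163484] [-3.12098514e+00 -3.58716202e-01  3.58599884e-05] 85.20940705732251 0.5
[[ 0.974  0.227 -0.   ]
 [ 0.227 -0.974  0.   ]
 [-0.    -0.    -1.   ]]
```

View pics/top0.png

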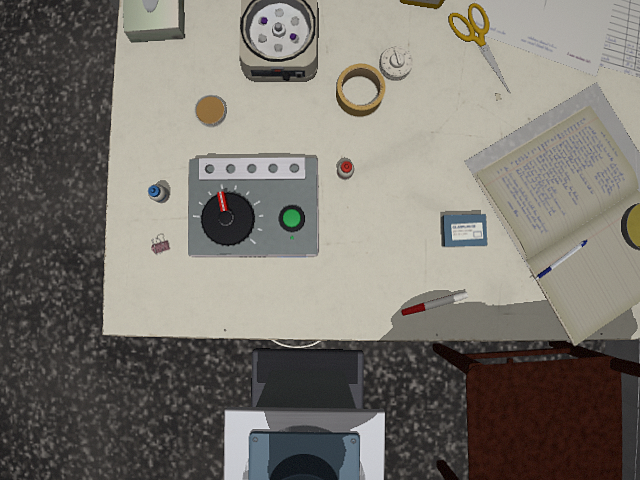

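View pics/scene0.png

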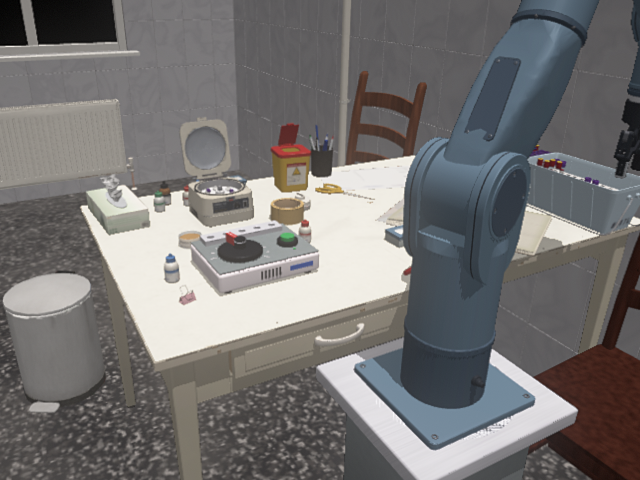

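The top view shows the dial at about (217,227), with the red fin pointing up and slightly left to about (192,221). The green button is at (218,292). The second button guess at (195,160) is actually the blue-cap bottle. Next I'll measure the fin angle by colour.

```bash
cat >> h.py <<'E'
def blob(s,kind,box):
    hsv=cv2.cvtColor(s["frame"],cv2.COLOR_BGR2HSV); r0,r1,c0,c1=box
    h,sa,v=[hsv[r0:r1,c0:c1,i].astype(int) for i in range(3)]
    m=(sa>120)&(v>70)
    m&=((h<10)|(h>170)) if kind=="r" else ((h>45)&(h<85))
    r,c=np.nonzero(m); return np.c_[r+r0,c+c0]
E
python3 - <<'E'
from h import *
s=bot.snapshot("top"); box=(150,260,185,322)
g=blob(s,"g",box); B=pix2w(s,g.mean(0),78)
# collar/disc: dark blob of the dial disc
f=s["frame"]; dk=(f[175:255,195:262].max(2)<60).astype(np.uint8)
cn=max(cv2.findContours(dk,0,2)[0],key=cv2.contourArea); (x,y),rad=cv2.minEnclosingCircle(cn)
D=pix2w(s,(y+175,x+195),73)
r=blob(s,"r",box); r=r[(r[:,1]<262)]; W=np.array([pix2w(s,p,95) for p in r])[:,:2]; rm=W.mean(0)
print("button",B,"disc",D,rad,"dist",np.hypot(*(B-D)[:2]),"n",len(r))
e=(B-D)[:2]; yaw=np.arctan2(e[1],e[0])+np.pi/2
v=rm-D[:2]; a=np.arctan2(v[1],v[0])-yaw
print("yaw",np.degrees(yaw),"fin rel deg left",np.degrees(a),"r",np.hypot(*v),"click",(84-np.degrees(a))/24)
u,_,vt=np.linalg.svd(W-rm); print("line dir",vt[0],np.degrees(np.arctan2(*(vt[0]*np.sign(vt[0][0]))[::-1])))
for q in("dial_axis","set_button_top"):print(q,[(d["p"],pix2w(s,d["location"],75).round(1)) for d in bot.pinpoint(q,"top")[:2]])
c=f[145:265,180:330]; cv2.imwrite("pics/c1.png",cv2.resize(c,None,fx=5,fy=5,interpolation=cv2.INTER_CUBIC))
E
```

```text
button [521.19143618  28.15499174  78.        ] disc [519.7024287  146.74053202  73.        ] 27.145658493041992 dist 118.59488820491164 n 104
yaw 0.7193909215380849 fin rel deg left 14.612856334407752 r 30.32098923928818 click 2.8911309860663437
line dir [-0.96976194 -0.24405283] 14.125865907498484
dial_axis [(0.75, array([522.5, 150.4,  75. ])), (0.71, array([ 368.9, -236.7,   75. ]))]
set_button_top [(0.81, array([525.3,  37.8,  75. ]))]
```

View pics/c1.png

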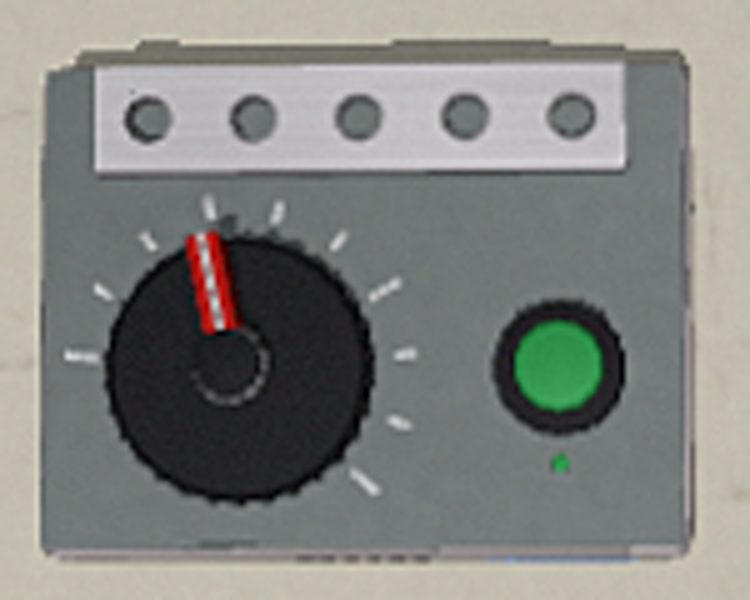

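The enlarged view puts the fin on the 4th mark, 12° left, which is click 3. The target is therefore click 7, where the fin points to the right. Dial axis is at about (520,147) mm and the incubator yaw is about 0.7°. I'll swing the arm over, closing the fingers and turning the tool counter-clockwise on the way, so joint 7 has room for the clockwise push.

>>> move_arm --motion '[{"xyz": [0.03, -0.025, -0.01], "delta_rot": [0, 0, -7], "hand": 0}, {"xyz": [0.07, -0.055, -0.01], "delta_rot": [0, 0, -14], "hand": 0}, {"xyz": [0.11, -0.085, -0.01], "delta_rot": [0, 0, -22], "hand": 0}, {"xyz": [0.15, -0.115, -0.01], "delta_rot": [0, 0, -30], "hand": 0}, {"xyz": [0.19, -0.15, -0.01], "delta_rot": [0, 0, -38], "hand": 0}, {"xyz": [0.23, -0.18, -0.01], "delta_rot": [0, 0, -46], "hand": 0}, {"xyz": [0.27, -0.21, -0.01], "delta_rot": [0, 0, -54], "hand": 0}, {"xyz": [0.31, -0.245, -0.01], "delta_rot": [0, 0, -62], "hand": 0}, {"xyz": [0.34, -0.27, -0.01], "delta_rot": [0, 0, -70], "hand": 0}, {"xyz": [0.365, -0.29, -0.01], "delta_rot": [0, 0, -77], "hand": 0}, {"xyz": [0.38, -0.3, -0.01], "delta_rot": [0, 0, -83], "hand": 0}, {"xyz": [0.385, -0.305, -0.01], "delta_rot": [0, 0, -85], "hand": 0}]'

```text
time_s: 2.15
ee_pos: [453.9, -247.8, 252.4]
ee_rot: [2.056, 2.375, 0.001]
contact_force: [-1.0, -0.4, -0.9]
finger_gap: 0.1
finger_force: 0.0
```

```bash
cat >> h.py <<'E'
AX=np.array([520.,147.5])
def pose(phi,off,r=33,z=150):
    """world pose for pusher trailing fin at world angle phi (deg)"""
    a=np.radians(phi); u=np.array([np.cos(a),np.sin(a)]); n=np.array([-u[1],u[0]])
    return np.r_[AX+r*u+off*n,z], phi+180
def rel(P,yaw,st=None):
    st=st or bot.state(); M=R.from_rotvec(st["ee_rot"]).as_matrix()
    cur=np.degrees(np.arctan2(M[1,0],M[0,0]))
    d=M.T@(np.array(P)-st["ee_pos"])/1000
    return d.round(4), round(-((yaw-cur+180)%360-180),1)
E
python3 - <<'E'
from h import *
print(pose(12.7,31),rel(*pose(12.7,31)), bot.state()["joint_pos"])
E
```

```text
(array([545.37740762, 184.99649561, 150.        ]), 192.7) (array([0.4152, 0.1526, 0.1025]), np.float64(-94.5)) [ 0.81017976  0.33979979 -0.4868837   1.85487612  0.18706982  0.9916428
  0.38798442]
```

>>> move_arm --motion '[{"xyz": [0.03, 0.01, 0.0], "delta_rot": [0, 0, -8], "hand": 0}, {"xyz": [0.07, 0.025, 0.0], "delta_rot": [0, 0, -16], "hand": 0}, {"xyz": [0.11, 0.04, 0.0], "delta_rot": [0, 0, -24], "hand": 0}, {"xyz": [0.15, 0.055, 0.0], "delta_rot": [0, 0, -32], "hand": 0}, {"xyz": [0.19, 0.07, 0.0], "delta_rot": [0, 0, -40], "hand": 0}, {"xyz": [0.23, 0.085, 0.01], "delta_rot": [0, 0, -48], "hand": 0}, {"xyz": [0.27, 0.1, 0.02], "delta_rot": [0, 0, -56], "hand": 0}, {"xyz": [0.31, 0.115, 0.03], "delta_rot": [0, 0, -65], "hand": 0}, {"xyz": [0.35, 0.13, 0.04], "delta_rot": [0, 0, -74], "hand": 0}, {"xyz": [0.385, 0.142, 0.05], "delta_rot": [0, 0, -83], "hand": 0}, {"xyz": [0.408, 0.15, 0.06], "delta_rot": [0, 0, -91], "hand": 0}, {"xyz": [0.415, 0.153, 0.06], "delta_rot": [0, 0, -94.5], "hand": 0}]'

```text
time_s: 3.65
ee_pos: [545.7, 184.5, 191.3]
ee_rot: [0.349, -3.121, -0.0]
contact_force: [0.1, -0.3, 1.3]
finger_gap: 0.5
finger_force: 0.0
```

```bash
python3 - <<'E'
from h import *
s=bot.snapshot("top"); st=bot.state(); print(st["ee_pos"],st["joint_pos"],rel(*pose(12.7,31)))
cv2.imwrite("pics/c2.png",cv2.resize(s["frame"][100:280,150:350],None,fx=3,fy=3))
t=bot.snapshot("scene"); cv2.imwrite("pics/c3.png",cv2.resize(t["frame"][150:330,130:370],None,fx=3,fy=3))
E
```

```text
[546.11025549 184.84111439 191.70136847] [ 0.21730491  0.6325877  -0.86979919  1.74527794  0.55430036  1.02928439
  0.94070236] (array([0.0007, 0.0003, 0.0417]), np.float64(0.2))
```

View pics/c3.png

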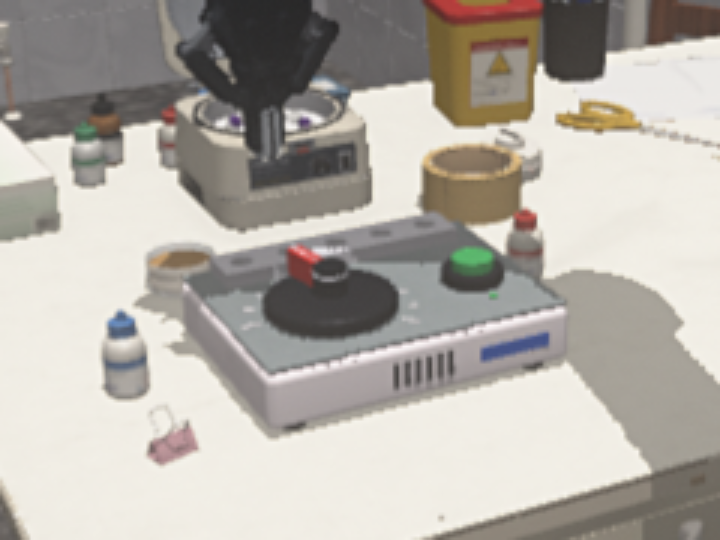

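The scene view shows the closed fingers above and left of the fin (tip at about (270,155) in the crop), with the fin and its surroundings clear. Lowering beside the fin.

>>> move_arm --motion '[{"xyz": [0, 0, 0.015], "hand": 0}, {"xyz": [0, 0, 0.035], "hand": 0}, {"xyz": [0, 0, 0.055], "hand": 0}, {"xyz": [0, 0, 0.07], "hand": 0}, {"xyz": [0, 0, 0.082], "hand": 0}, {"xyz": [0, 0, 0.09], "hand": 0}, {"xyz": [0, 0, 0.096], "hand": 0}, {"xyz": [0, 0, 0.098], "hand": 0}, {"xyz": [0, 0, 0.098], "hand": 0}]'

```text
invalid input
```

```bash
python3 - <<'E'
from h import *
st=bot.state(); print(st["ee_pos"],st["contact_force"])
# commanded path: fin angles behind which the pusher goes, contact offset 20.5
for k in range(0,13):
    for off in(20.5,): print(k*8, *rel(*pose(12.7-k*8,off,33,94)))
print(rel(*pose(12.7,31,33,94)))
E
```

```text
[546.12478256 183.92312756 191.87083274] [-0.55687901  0.30998577  0.823     ]
0 [ 0.0004 -0.0093  0.0979] -0.1
8 [-0.0021 -0.0141  0.0979] 7.9
16 [-0.004  -0.0192  0.0979] 15.9
24 [-0.0051 -0.0245  0.0979] 23.9
32 [-0.0055 -0.0299  0.0979] 31.9
40 [-0.0051 -0.0353  0.0979] 39.9
48 [-0.004  -0.0406  0.0979] 47.9
56 [-0.0021 -0.0457  0.0979] 55.9
64 [ 0.0004 -0.0505  0.0979] 63.9
72 [ 0.0036 -0.0549  0.0979] 71.9
80 [ 0.0074 -0.0588  0.0979] 79.9
88 [ 0.0117 -0.0621  0.0979] 87.9
96 [ 0.0164 -0.0648  0.0979] 95.9
(array([0.0004, 0.0012, 0.0979]), np.float64(-0.1))
```

>>> move_arm --motion '[{"xyz": [0, 0, 0.015], "delta_rot": [0, 0, 0], "hand": 0}, {"xyz": [0, 0, 0.035], "delta_rot": [0, 0, 0], "hand": 0}, {"xyz": [0, 0, 0.055], "delta_rot": [0, 0, 0], "hand": 0}, {"xyz": [0, 0, 0.07], "delta_rot": [0, 0, 0], "hand": 0}, {"xyz": [0, 0, 0.082], "delta_rot": [0, 0, 0], "hand": 0}, {"xyz": [0, 0, 0.09], "delta_rot": [0, 0, 0], "hand": 0}, {"xyz": [0, 0, 0.096], "delta_rot": [0, 0, 0], "hand": 0}, {"xyz": [0, 0, 0.098], "delta_rot": [0, 0, 0], "hand": 0}, {"xyz": [0, 0, 0.098], "delta_rot": [0, 0, 0], "hand": 0}]'

```text
time_s: 4.88
ee_pos: [546.2, 183.9, 94.5]
ee_rot: [-0.345, 3.122, 0.0]
contact_force: [0.0, 0.4, -0.0]
finger_gap: 0.3
finger_force: 0.0
```

```bash
python3 - <<'E'
from h import *
st=bot.state(); print(st["time_s"],st["ee_pos"],st["contact_force"])
for k in range(-2,13): print(k*8, *rel(*pose(12.7-k*8,20.5,33,94)))
s=bot.snapshot("scene"); cv2.imwrite("pics/c4.png",cv2.resize(s["frame"][190:290,180:320],None,fx=5,fy=5,interpolation=cv2.INTER_CUBIC))
E
```

```text
4.875 [546.22876815 183.85164605  94.47833328] [ 0.00243056  0.37807794 -0.01711997]
-16 [ 0.0075 -0.0009  0.0005] -16.1
-8 [ 0.0037 -0.0048  0.0005] -8.1
0 [ 0.0006 -0.0092  0.0005] -0.1
8 [-0.002  -0.014   0.0005] 7.9
16 [-0.0038 -0.0191  0.0005] 15.9
24 [-0.0049 -0.0244  0.0005] 23.9
32 [-0.0053 -0.0298  0.0005] 31.9
40 [-0.0049 -0.0352  0.0005] 39.9
48 [-0.0038 -0.0405  0.0005] 47.9
56 [-0.0019 -0.0456  0.0005] 55.9
64 [ 0.0006 -0.0504  0.0005] 63.9
72 [ 0.0038 -0.0548  0.0005] 71.9
80 [ 0.0076 -0.0586  0.0005] 79.9
88 [ 0.0118 -0.062   0.0005] 87.9
96 [ 0.0165 -0.0647  0.0005] 95.9
```

View pics/c4.png

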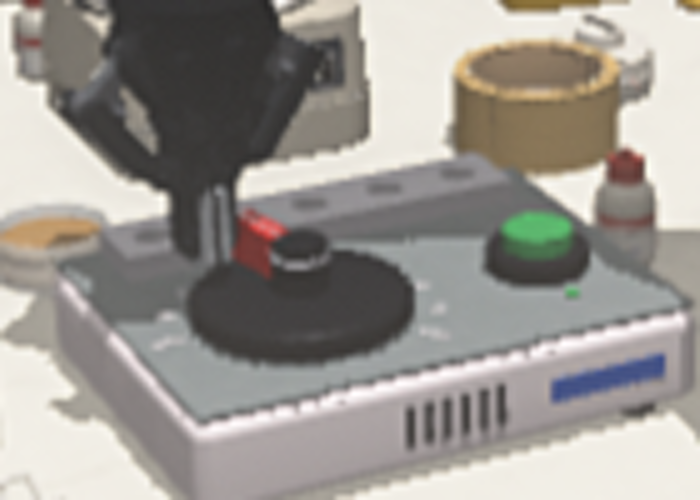

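The fingertip (215,250) is beside the trailing face of the fin (265,240) and not touching it. I'll push in an arc to a fin angle of about 40°, which should give two clicks, then check.

>>> move_arm --motion '[{"xyz": [0.0005, -0.005, 0], "delta_rot": [0, 0, 0], "hand": 0}, {"xyz": [0.0005, -0.009, 0], "delta_rot": [0, 0, 0], "hand": 0}, {"xyz": [-0.0007, -0.0116, 0], "delta_rot": [0, 0, 4], "hand": 0}, {"xyz": [-0.002, -0.014, 0], "delta_rot": [0, 0, 8], "hand": 0}, {"xyz": [-0.003, -0.0165, 0], "delta_rot": [0, 0, 12], "hand": 0}, {"xyz": [-0.0038, -0.0191, 0], "delta_rot": [0, 0, 16], "hand": 0}, {"xyz": [-0.0044, -0.0217, 0], "delta_rot": [0, 0, 20], "hand": 0}, {"xyz": [-0.0049, -0.0244, 0], "delta_rot": [0, 0, 24], "hand": 0}, {"xyz": [-0.0052, -0.0271, 0], "delta_rot": [0, 0, 28], "hand": 0}, {"xyz": [-0.0053, -0.0298, 0], "delta_rot": [0, 0, 32], "hand": 0}, {"xyz": [-0.0052, -0.0325, 0], "delta_rot": [0, 0, 36], "hand": 0}, {"xyz": [-0.0049, -0.0352, 0], "delta_rot": [0, 0, 40], "hand": 0}]'

```text
time_s: 6.42
ee_pos: [558.6, 150.5, 94.4]
ee_rot: [-0.747, -3.051, -0.001]
contact_force: [0.5, -0.6, 0.2]
finger_gap: -0.1
finger_force: 0.0
```

```bash
python3 - <<'E'
from h import *
st=bot.state(); print(st["ee_pos"],st["contact_force"])
for k in range(20,49,2): print(k*2, *rel(*pose(12.7-k*2,20.5,33,94)))
s=bot.snapshot("scene"); a=cv2.resize(s["frame"][190:290,180:320],None,fx=4,fy=4,interpolation=cv2.INTER_CUBIC)
s=bot.snapshot("top"); b=cv2.resize(s["frame"][145:265,180:320],None,fx=4,fy=4)[:400]
cv2.imwrite("pics/c5.png",np.vstack([a,b])[:800,:600] if 0 else cv2.resize(np.hstack([a,b]),(800,286)))
E
```

```text
[558.60804324 150.47154568  94.37085479] [ 0.5277864  -0.63430685  0.16030337]
40 [-0.0001  0.0002  0.0004] -0.2
44 [-0.0014 -0.0022  0.0004] 3.8
48 [-0.0026 -0.0046  0.0004] 7.8
52 [-0.0036 -0.0071  0.0004] 11.8
56 [-0.0045 -0.0097  0.0004] 15.8
60 [-0.0051 -0.0124  0.0004] 19.8
64 [-0.0056 -0.015   0.0004] 23.8
68 [-0.0059 -0.0177  0.0004] 27.8
72 [-0.006  -0.0204  0.0004] 31.8
76 [-0.0059 -0.0231  0.0004] 35.8
80 [-0.0056 -0.0258  0.0004] 39.8
84 [-0.0051 -0.0285  0.0004] 43.8
88 [-0.0045 -0.0311  0.0004] 47.8
92 [-0.0037 -0.0337  0.0004] 51.8
96 [-0.0026 -0.0362  0.0004] 55.8
```

View pics/c5.png

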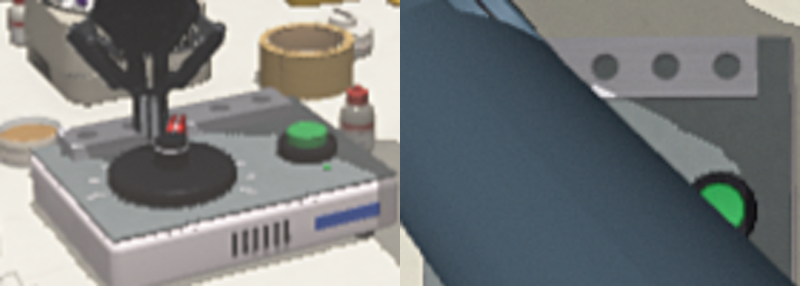

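The scene view shows the fin (175,125) now pointing away behind the hub, and the finger on its left. The arm hides the dial in the top view, so I'll compare the red blob with projected fin models for each click.

```bash
cat >> h.py <<'E'
def finang(s):
    b=blob(s,"r",(195,275,190,262)); print("red n",len(b),"mean",b.mean(0).round(1),"cols",b[:,1].min(),b[:,1].max())
    sh=s["frame"].shape[:2]; m=np.zeros(sh,np.uint8); m[b[:,0],b[:,1]]=1; m=cv2.morphologyEx(m,cv2.MORPH_CLOSE,np.ones((5,5)))
    best=[]
    for dx in(-3,0,3):
     for dy in(-3,0,3):
      for ang in np.arange(30,-120,-3):
        a=np.radians(ang); u=np.array([np.cos(a),np.sin(a)]); n=np.array([-u[1],u[0]]); A=AX+[dx,dy]
        pts=[w2pix(s,np.r_[A+r*u+t*n,z])[::-1] for r in(12,49) for t in(-6,6) for z in(73,95)]
        q=np.zeros(sh,np.uint8); cv2.fillConvexPoly(q,cv2.convexHull(np.array(pts).round().astype(np.int32)),1)
        hub=[w2pix(s,np.r_[A+13*np.array([np.cos(t),np.sin(t)]),z])[::-1] for t in np.linspace(0,6.28,24) for z in(73,97)]
        if np.cos(a)*1081-np.sin(a)*418>0: cv2.fillConvexPoly(q,cv2.convexHull(np.array(hub).round().astype(np.int32)),0)
        best.append(((q&m).sum()/max(1,(q|m).sum()),ang,dx,dy))
    best.sort(reverse=True)
    print([(round(float(i),2),int(a),round((84-a+.7)/24,2),x,y) for i,a,x,y in best[:6]])
E
python3 - <<'E'
from h import *
finang(cv2 and (lambda: bot.snapshot("scene"))())
s=dict(bot.snapshot("scene")); s["frame"]=cv2.imread("pics/scene0.png"); finang(s)
E
```

```text
red n 21 mean [233.7 243. ] cols 239 246
[(0.69, -33, np.float64(4.9), -3, 3), (0.65, -27, np.float64(4.65), -3, -3), (0.62, -30, np.float64(4.78), -3, 0), (0.61, -30, np.float64(4.78), -3, -3), (0.6, -33, np.float64(4.9), -3, 0), (0.58, -30, np.float64(4.78), -3, 3)]
red n 62 mean [237.8 230.2] cols 226 236
[(0.7, 9, np.float64(3.15), -3, 0), (0.64, 12, np.float64(3.03), -3, 0), (0.64, 6, np.float64(3.28), -3, 0), (0.62, 12, np.float64(3.03), 0, -3), (0.62, 6, np.float64(3.28), -3, 3), (0.62, 12, np.float64(3.03), 3, -3)]
```

The dial is at click 5, two clicks done. Pushing on for the third.

>>> move_arm --motion '[{"xyz": [-0.0014, -0.0022, 0], "delta_rot": [0, 0, 4], "hand": 0}, {"xyz": [-0.0026, -0.0046, 0], "delta_rot": [0, 0, 8], "hand": 0}, {"xyz": [-0.0036, -0.0071, 0], "delta_rot": [0, 0, 12], "hand": 0}, {"xyz": [-0.0045, -0.0097, 0], "delta_rot": [0, 0, 16], "hand": 0}, {"xyz": [-0.0051, -0.0124, 0], "delta_rot": [0, 0, 20], "hand": 0}, {"xyz": [-0.0056, -0.015, 0], "delta_rot": [0, 0, 24], "hand": 0}, {"xyz": [-0.0056, -0.015, 0], "delta_rot": [0, 0, 24], "hand": 0}]'

```text
time_s: 7.5
ee_pos: [556.6, 134.4, 94.3]
ee_rot: [1.36, 2.832, -0.0]
contact_force: [0.9, 0.7, 0.1]
finger_gap: 0.2
finger_force: 0.0
```

```bash
python3 - <<'E'
from h import *
st=bot.state(); print(st["ee_pos"],st["contact_force"])
for k in range(32,49,2): print(k*2, *rel(*pose(12.7-k*2,20.5,33,94)))
finang(bot.snapshot("scene"))
E
```

```text
[556.61493265 134.43149238  94.28022673] [0.87834758 0.69851964 0.06848682]
64 [0.0001 0.0001 0.0003] -0.0
68 [-0.0013 -0.0023  0.0003] 4.0
72 [-0.0024 -0.0047  0.0003] 8.0
76 [-0.0034 -0.0072  0.0003] 12.0
80 [-0.0043 -0.0098  0.0003] 16.0
84 [-0.0049 -0.0124  0.0003] 20.0
88 [-0.0054 -0.0151  0.0003] 24.0
92 [-0.0057 -0.0178  0.0003] 28.0
96 [-0.0058 -0.0205  0.0003] 32.0
red n 76 mean [237.9 249.1] cols 243 253
[(0.76, -57, np.float64(5.9), 3, 0), (0.74, -54, np.float64(5.78), 0, 0), (0.74, -51, np.float64(5.65), -3, 0), (0.73, -57, np.float64(5.9), 0, 0), (0.73, -57, np.float64(5.9), -3, 3), (0.73, -60, np.float64(6.03), 3, 3)]
```

Click 6, with the finger free of the fin. One more identical push.

>>> move_arm --motion '[{"xyz": [-0.0013, -0.0023, 0], "delta_rot": [0, 0, 4], "hand": 0}, {"xyz": [-0.0024, -0.0047, 0], "delta_rot": [0, 0, 8], "hand": 0}, {"xyz": [-0.0034, -0.0072, 0], "delta_rot": [0, 0, 12], "hand": 0}, {"xyz": [-0.0043, -0.0098, 0], "delta_rot": [0, 0, 16], "hand": 0}, {"xyz": [-0.0049, -0.0124, 0], "delta_rot": [0, 0, 20], "hand": 0}, {"xyz": [-0.0054, -0.0151, 0], "delta_rot": [0, 0, 24], "hand": 0}, {"xyz": [-0.0054, -0.0151, 0], "delta_rot": [0, 0, 24], "hand": 0}]'

```text
time_s: 8.43
ee_pos: [548.1, 121.0, 94.3]
ee_rot: [-1.918, -2.488, 0.0]
contact_force: [-0.1, -0.5, 0.1]
finger_gap: -0.0
finger_force: 0.0
```

```bash
python3 - <<'E'
from h import *
st=bot.state(); print(st["ee_pos"],st["contact_force"],st["joint_pos"])
finang(bot.snapshot("scene"))
# retreat (back off from fin 8mm) then above button
print(rel(*pose(12.7-80,26,33,94)), rel([521.3,28,150],12.7-88+180))
E
```

```text
[548.14407071 120.99982001  94.2914856 ] [-0.0717934  -0.50136125  0.05166769] [ 0.01982028  0.63132659 -0.42123395  1.85649139  0.36978823  0.73150861
 -0.35089763]
red n 123 mean [239.8 251.7] cols 245 259
[(0.81, -81, np.float64(6.9), 0, 3), (0.79, -78, np.float64(6.78), -3, 3), (0.78, -78, np.float64(6.78), 3, 0), (0.78, -75, np.float64(6.65), 0, 0), (0.78, -78, np.float64(6.78), 0, 3), (0.77, -72, np.float64(6.53), 0, 0)]
(array([0.0037, 0.0098, 0.0003]), np.float64(-7.9)) (array([-0.0831, -0.0497, -0.0557]), np.float64(0.1))
```

Click 7 indicated. I'll back away from the fin, rise and check from above.

>>> move_arm --motion '[{"xyz": [0, 0.004, 0], "delta_rot": [0, 0, 0], "hand": 0}, {"xyz": [0, 0.008, 0], "delta_rot": [0, 0, 0], "hand": 0}, {"xyz": [0, 0.008, -0.01], "delta_rot": [0, 0, 0], "hand": 0}, {"xyz": [0, 0.008, -0.03], "delta_rot": [0, 0, 0], "hand": 0}, {"xyz": [0, 0.008, -0.055], "delta_rot": [0, 0, 0], "hand": 0}, {"xyz": [-0.02, -0.005, -0.06], "delta_rot": [0, 0, 0], "hand": 0}, {"xyz": [-0.05, -0.025, -0.06], "delta_rot": [0, 0, 0], "hand": 0}, {"xyz": [-0.075, -0.045, -0.06], "delta_rot": [0, 0, 0], "hand": 0}, {"xyz": [-0.083, -0.05, -0.06], "delta_rot": [0, 0, 0], "hand": 0}, {"xyz": [-0.083, -0.05, -0.06], "delta_rot": [0, 0, 0], "hand": 0}]'

```text
time_s: 9.72
ee_pos: [521.4, 28.2, 155.2]
ee_rot: [1.921, 2.485, 0.002]
contact_force: [0.3, -0.3, -0.3]
finger_gap: 0.0
finger_force: 0.0
```

```bash
python3 - <<'E'
from h import *
st=bot.state(); print(st["ee_pos"],st["contact_force"],rel([521.3,28,150],104.7))
s=bot.snapshot("scene"); finang(s)
a=cv2.resize(s["frame"][190:290,180:320],(700,500),interpolation=cv2.INTER_CUBIC)
cv2.imwrite("pics/c6.png",a)
b=blob(s,"g",(220,260,270,305)); print("btn scene",pix2w(s,b.mean(0),78),len(b))
E
```

```text
[521.3644721   28.18034501 155.16897515] [ 0.28089056 -0.33260622 -0.29053866] (array([-0.0002, -0.0001,  0.0052]), np.float64(-0.1))
red n 123 mean [239.8 252. ] cols 246 258
[(0.8, -81, np.float64(6.9), 0, 3), (0.78, -78, np.float64(6.78), 3, 0), (0.78, -75, np.float64(6.65), 0, 0), (0.78, -78, np.float64(6.78), -3, 3), (0.77, -72, np.float64(6.53), 0, 0), (0.77, -78, np.float64(6.78), 0, 3)]
btn scene [521.92238068  33.41616942  78.        ] 20
```

View pics/c6.png

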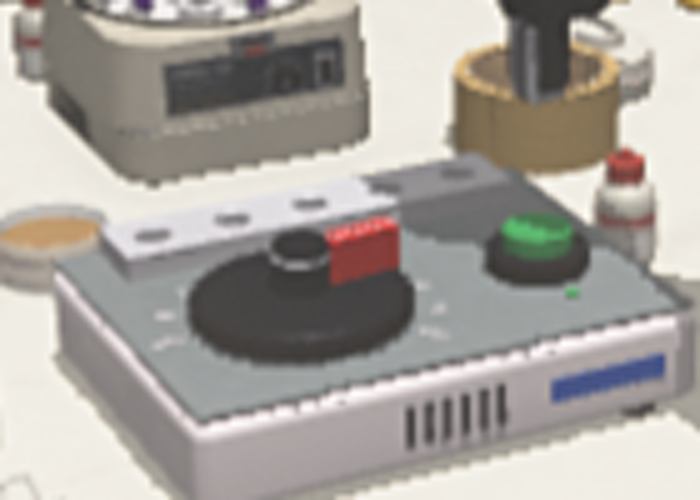

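The scene view shows the fin (365,250) pointing right, with the fitted angle matching click 7 at −84°. The fingers are above the button, which is at (538,235). Pressing.

>>> move_arm --motion '[{"xyz": [0, 0, 0.02], "delta_rot": [0, 0, 0], "hand": 0}, {"xyz": [0, 0, 0.04], "delta_rot": [0, 0, 0], "hand": 0}, {"xyz": [0, 0, 0.055], "delta_rot": [0, 0, 0], "hand": 0}, {"xyz": [0, 0, 0.062], "delta_rot": [0, 0, 0], "hand": 0}, {"xyz": [0, 0, 0.066], "delta_rot": [0, 0, 0], "hand": 0}, {"xyz": [0, 0, 0.069], "delta_rot": [0, 0, 0], "hand": 0}, {"xyz": [0, 0, 0.07], "delta_rot": [0, 0, 0], "hand": 0}, {"xyz": [0, 0, 0.07], "delta_rot": [0, 0, 0], "hand": 0}]'

```text
time_s: 10.78
ee_pos: [520.8, 28.6, 84.6]
ee_rot: [-1.92, -2.486, -0.001]
contact_force: [-3.0, 3.0, 4.5]
finger_gap: 0.3
finger_force: 2.2
```

>>> move_arm --motion '[{"xyz": [0, 0, 0.001], "delta_rot": [0, 0, 0], "hand": 0}, {"xyz": [0, 0, 0.002], "delta_rot": [0, 0, 0], "hand": 0}, {"xyz": [0, 0, 0.003], "delta_rot": [0, 0, 0], "hand": 0}, {"xyz": [0, 0, 0.003], "delta_rot": [0, 0, 0], "hand": 0}]'

```text
time_s: 11.28
ee_pos: [521.1, 28.6, 83.6]
ee_rot: [1.92, 2.485, -0.0]
contact_force: [-10.9, 1.9, 30.9]
finger_gap: 0.2
finger_force: 15.3
```

The button has bottomed: 31 N against a stop at z = 83.6, about the full 6 mm. Lifting off.

>>> move_arm --motion '[{"xyz": [0, 0, -0.003], "delta_rot": [0, 0, 0], "hand": 0}, {"xyz": [0, 0, -0.01], "delta_rot": [0, 0, 0], "hand": 0}, {"xyz": [0, 0, -0.03], "delta_rot": [0, 0, 0], "hand": 0}, {"xyz": [0, 0, -0.06], "delta_rot": [0, 0, 0], "hand": 0}, {"xyz": [0, 0, -0.1], "delta_rot": [0, 0, 0], "hand": 0}, {"xyz": [0, 0, -0.14], "delta_rot": [0, 0, 0], "hand": 0}, {"xyz": [-0.06, 0, -0.17], "delta_rot": [0, 0, 0], "hand": 0}, {"xyz": [-0.12, 0, -0.18], "delta_rot": [0, 0, 0], "hand": 0}, {"xyz": [-0.18, 0, -0.18], "delta_rot": [0, 0, 0], "hand": 0}, {"xyz": [-0.24, 0, -0.18], "delta_rot": [0, 0, 0], "hand": 0}, {"xyz": [-0.27, 0, -0.18], "delta_rot": [0, 0, 0], "hand": 0}, {"xyz": [-0.28, 0, -0.18], "delta_rot": [0, 0, 0], "hand": 0}]'

```text
time_s: 12.78
ee_pos: [590.8, -246.2, 260.8]
ee_rot: [1.926, 2.482, -0.002]
contact_force: [-0.4, -0.1, 0.2]
finger_gap: -0.1
finger_force: 0.0
```

```bash
python3 - <<'E'
from h import *
s=bot.snapshot("top"); cv2.imwrite("pics/c7.png",cv2.resize(s["frame"][135:275,140:330],None,fx=4,fy=4,interpolation=cv2.INTER_CUBIC))
finang(bot.snapshot("scene")); print(bot.state()["ee_pos"])
E
```

```text
red n 121 mean [239.8 252. ] cols 246 258
[(0.79, -78, np.float64(6.78), 3, 0), (0.79, -81, np.float64(6.9), 0, 3), (0.78, -75, np.float64(6.65), 3, 0), (0.77, -75, np.float64(6.65), 0, 0), (0.77, -78, np.float64(6.78), -3, 3), (0.76, -72, np.float64(6.53), 0, 0)]
[ 591.1219387  -243.53804674  260.97828819]
```

View pics/c7.png

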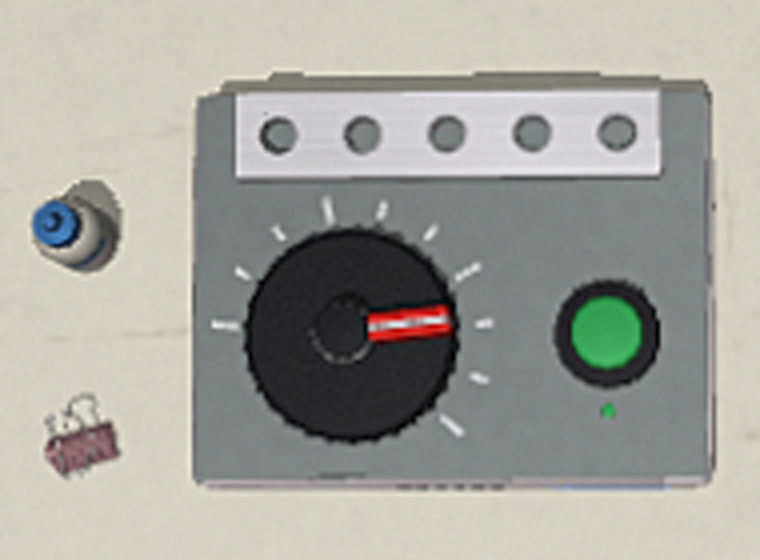

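The top view shows the fin (410,322) on the 8th mark, which is four clicks on from the 4th. The button (607,332) is up, and the blue bottle and clip are where they were. Handing in.

```bash
python3 -c "
from bench import bot
print(bot.job_done())"
```

```text
the job is handed in; nothing more can be done
None
```

I turned the dial exactly four clicks clockwise (4th mark to 8th), pressed the green button fully and let it come back up, and handed the job in at about 13 s; no bystander was touched as far as I could tell, though after the push I re-checked only the blue-capped bottle and the clip.

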